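Put the drained drill battery on charge

TASK

Take the battery pack with the red cap out of the wooden rack and plug it into the battery charger, stem down and with its yellow key mark on the same side as the charger's yellow mark, so that it sits fully home and upright; then let go of it. Leave the blue-capped pack in the rack and do not push about the brush, the filling knife or the cup.

Things in the scene. Friction and masses are not known exactly. Their poses are not given: they have to be found in the camera images.
- pack_red_center (a point): Battery pack of a cordless tool, about 0.25 kg, standing stem down in the rack: black head 44 (x) x 56 (y) x 40 mm high whose top 10 mm is a red cap, and a stem below. This point is the centre of the head, 20 mm above its underside and 50 mm above the stem's foot; x across the 44 mm width (the faces to grip), y towards the key, z up.
- pack_red_shoulder (a point): Point on the red pack's axis at the head's underside, 20 mm below the head's centre; it meets charger_mouth when home. Below it the stem, 26 (x) x 34 (y) x 30 mm long, its lowest 8 mm tapering 4 mm inward all round. Yellow key rib on its +y side, 10 mm wide, out to 23 mm from the axis, from 10 mm above the stem's foot up to the head.
- pack_red_key (a point): Small yellow mark (16 x 12 mm) on top of the red cap, 20.5 mm from the pack's axis towards +y, 20 mm above the head's centre: shows the side of the key rib.
- pack_red: The red-capped pack as a body; its origin is the centre of the stem's foot, 50 mm below the head's centre; same axes.
- charger_mouth (a point): On the axis of the charger's well, in the boss's top face, 60 mm above the bench; z up, y towards the key notch. Well 29 (x) x 37 (y) mm, 36 mm deep, upright; notch 14 mm wide, out to 25 mm from the axis: the stem has 1.5 mm play a side and enters one way round only. No spring or catch: it slides down freely until the head's underside rests on the boss.
- charger: Battery charger, fixed: grey housing 110 (x) x 150 (y) x 46 mm high; a white boss, 40 mm in x and y -27 to +30 mm, rises 14 mm above it round the well. Yellow mark on the housing 40 mm from the well's axis on the notch (+y) side, four black vent slots on the other side. Origin on the bench, 60 mm straight below charger_mouth; same axes.
- pack_blue_center (a point): The blue-capped pack, to be left in the rack: the same in every size as the red one, standing in the other pocket; same point and axes. The two stand about 90 mm apart, side by side in their y direction; which is where varies.
- rack_center (a point): Fixed pale wooden rack, 76 (x) x 186 (y) mm, 24 mm high, with two roomy pockets, floor 8 mm above the bench; a standing pack's head begins 38 mm above the bench, clear of the rack. This point is between the pockets at bench height; the packs stand about 45 mm from it towards +y and -y, with 5 mm play a side in the pockets.
- brush_center (a point): Loose brush with wooden handle, 200 mm long, 42 mm wide, 20 mm high, lying flat; its centre; x towards the bristles.
- knife_center (a point): Loose filling knife, black and yellow handle and 80 mm wide steel blade, 230 mm long, 20 mm high, lying flat; point where the handle meets the blade; x towards the blade.
- cup_center (a point): Loose white plastic mixing cup, 84 mm across the rim, 110 mm high, standing; its centre half-way up.
Mind the look-alikes: they are no part of the job. There is more than one size of the charger; the one meant has the size given above.

How it is judged:
At the end, for the whole second after the job is handed in: The red pack is released and at rest in the well: head's underside within 3 mm of the boss top, within 3.5 mm of the well axis, 0.07 rad of upright and 0.14 rad in turn, key on the notch side; blue pack within 30 mm, brush, knife and cup within 40 mm of their starts (z of pack_red_shoulder in the frame of charger_mouth between -0.003 and 0.003 m and horizontal distance between pack_red_shoulder and charger_mouth below 0.0035 m and angle between the x axis of pack_red_center and the x axis of charger_mouth, either way round below 0.14 rad and angle between pack_red_center's own z axis and vertical below 0.07 rad and y of pack_red_key in the frame of charger_mouth above 0.01 m and linear speed of pack_red below 0.02 m/s and distance of pack_blue_center from where it was at the start of the episode below 0.03 m and distance of each of brush_center, knife_center, cup_center from where it was at the start of the episode below 0.04 m); the robot touches nothing.
It fails at once if the blue-capped pack is moved by more than 30 mm (distance of pack_blue_center from where it was at the start of the episode above 0.03 m).
It fails at once if the brush is moved by more than 40 mm (distance of brush_center from where it was at the start of the episode above 0.04 m).
It fails at once if the filling knife is moved by more than 40 mm (distance of knife_center from where it was at the start of the episode above 0.04 m).
It fails at once if the mixing cup is moved by more than 40 mm (distance of cup_center from where it was at the start of the episode above 0.04 m).
It also fails if it takes over 42 s, if anything falls off the work surface, if the arm or the gripper's body presses on something with over 40 N, if the wrist force passes 120 N, or if a joint passes its speed limit or range.

ROBOT

A 6-joint arm with a two-finger parallel gripper is mounted at the origin on the work surface. World frame = base frame: x ahead of the robot, y to its left, z up, the work surface at z = 0. Lengths are in m, angles in rad, forces in N, time in s.
With the tool pointing down it reaches from about 0.35 to 0.725 m from the base axis. Payload 4.3 kg.
Tool frame: the origin (TCP) lies on the front face of the gripper's body, between the roots of the fingers; the fingertips stand 73 mm ahead of it and the grasp point (between the pads) lies 54 mm ahead of it; z points along the fingers, y is the line along which they close (so a half turn about z gives the same grasp; the last joint's range is limited). The gripper opens to 85 mm and grips with 20 to 120 N. Pads are 22 mm wide; open, the fingers measure 114 mm over their backs; the gripper's body (76 mm by 85 mm) begins 54 mm behind the grasp point. The pads swing forward as they close: fully open they stand 13 mm farther back than shut.
Start: joints at [-1.249, 0.377, 0.081, 1.274, 0, 1.46], TCP at [0.241, -0.522, 0.304] pointing down, gripper open.
Joint ranges: [-2.72, 2.72], [-0.84, 1.66], [-1.02, 1.22], [-1.77, 2.12], [-1.37, 1.28], [-3.14, 3.14]. Speed limits (rad/s): [2.57, 2.57, 3.14, 3.14, 3.14, 3.14].

INTERFACE

Orientations are given as a unit quaternion [w, x, y, z].
In Python, from station import r, sense, cams gives the robot as it stands. The module is installed in compiled form; this text tells all that it offers. Calls block until the motion is done:
- r.goto(position, orientation): joint-space move of the TCP to a pose.
- r.line_to(position, orientation=None, max_speed=0.15, contact_N=None): straight line of the TCP; orientation=None keeps the orientation; max_speed is the mean speed in m/s. With contact_N (N) it stops when the force on the tool has changed by that much, and returns True; else False.
- r.move_joints(angles): joint-space move.
- r.gripper_to(opening, grip_force=None): opening from 0.0 (shut) to 1.0 (fully open); grip_force is the grip in N (None keeps the last); returns when the fingers have stopped.
- r.dwell(seconds).
- r.solve_ik(position, orientation): joint angles nearest the present ones, or None.
- sense(): the state.
- cams.camera(name): name is "scene" or "side" or "wrist"; returns a dict with "img" (384x512x3 uint8, blue, green, red), "K" (3x3 intrinsics, pixels), "k1" (the pictures are not rectified: a ray, as slopes to the right and down, at radius r is drawn at 1 + k1 r^2 times it, then the intrinsics apply), "rvec" (rotation vector, rad) and "tvec" (3), from world to camera coordinates, as OpenCV has them; the wrist camera has in their place "mount" (4x4, takes a point from camera to tool coordinates, whose origin is the TCP and whose axes are the flange's). Camera axes: x right, y down, z forward; pixel columns grow to the right and rows downward; lengths in m; the calibration is good to about 2 mm. A picture is of the moment at which its call begins: read the wrist's pose just before it. There is no depth.
A pose or a line that the arm cannot do raises r.MotionError and nothing moves.
- r.sign_off(): hands the job in; it is judged then, once.
Trained networks look in a picture, given as the dict that the camera call returned (one of the last four; its "shot" number tells which), for a name from the list of things; names that differ only in an ending like _2 or _b are one class to them, and where a whole thing is asked for, a point or a joint stands for the part that bears it (a point fixed in the world has none). Each returns a list of dicts, best first, with "score" (0 to 1); they miss things now and then, are a little off and sometimes report something else, mostly with a low value. They report only what shows in the picture. A call takes as long as a camera call. They do not tell look-alikes from the thing itself.
- cams.recognise(picture, query): "bbox" ([left, top, width, height] in pixels, round what is visible of it).
- cams.trace(picture, query): "pixels" (384x512 bool, what is visible of it) and "bbox" ([left, top, width, height] in pixels, round what is visible of it).
- cams.tip_of(picture, query): "xy" ([column, row] in pixels: a listed point, or the origin of a listed thing).
The state is a dict: "time_s": time; "q": joint angles; "joint_vel": joint speeds; "joint_efforts": joint torques, N m; "tool_pos": TCP position; "orientation": TCP orientation; "force": force on the tool from outside, world axes, zero at the start; "moment": the same for the moment, N m; "grip_width": opening from 0.0 (shut) to 1.0 (fully open); "gripper_force": force on a finger pad.
Only numpy, scipy, OpenCV 4.12 (cv2) and the standard library are available. Lean on these libraries where they do the work, as an engineer would, in place of code of your own. Each camera call takes 0.05 s, during which the arm holds its last target. There are 200 camera calls.

## Working session

There is one attempt and no reset: what is moved stays moved. The work goes in short steps, each a Python script; the robot and the scene stay as the last script left them, time stands still between calls to the robot, and variables do not carry over. Pictures are saved under pics/ and viewed, at most 10 in all, crops included, and the job is handed in when it is done.

```bash
mkdir -p pics; cat > h.py <<'E'
import numpy as np, cv2
from scipy.spatial.transform import Rotation as R
from station import r, sense, cams
def rot(q): return R.from_quat([q[1],q[2],q[3],q[0]]).as_matrix()
def snap(name):
    s=sense(); p=cams.camera(name)
    if name=="wrist":
        T=np.eye(4); T[:3,:3]=rot(s["orientation"]); T[:3,3]=s["tool_pos"]
        p["cw"]=T@np.array(p["mount"])
    else:
        M=cv2.Rodrigues(np.array(p["rvec"],float))[0]; T=np.eye(4); T[:3,:3]=M; T[:3,3]=np.ravel(p["tvec"]); p["cw"]=np.linalg.inv(T)
    return p
def toz(p,xy,z):
    K=np.array(p["K"]); u=np.array([(xy[0]-K[0,2])/K[0,0],(xy[1]-K[1,2])/K[1,1]]); v=u.copy()
    for _ in range(20): v=u/(1+p["k1"]*(v@v))
    d=p["cw"][:3,:3]@np.array([v[0],v[1],1]); o=p["cw"][:3,3]
    return o+d*(z-o[2])/d[2]
def pix(p,X):
    c=np.linalg.inv(p["cw"])@np.append(X,1); v=c[:2]/c[2]; v=v*(1+p["k1"]*(v@v)); K=np.array(p["K"])
    return K[0,0]*v[0]+K[0,2],K[1,1]*v[1]+K[1,2]
def down(yaw): # tool y (closing line) at yaw+90deg; tool z down
    q=(R.from_euler('z',yaw)*R.from_euler('x',np.pi)).as_quat(); return [q[3],q[0],q[1],q[2]]
E
python3 - <<'E'
from h import *
H=dict(pack_red_center=.058,pack_red_key=.078,pack_blue_center=.058,charger_mouth=.06,charger=0,rack_center=.0,brush_center=.01,knife_center=.01,cup_center=.055)
H["pack_red_center"]=H["pack_blue_center"]=.058; 
ps=[]
for n in("scene","side"):
    p=snap(n); ps.append(p["img"]); print(n,p["cw"][:3,3].round(3))
    for k,z in H.items():
        for d in cams.tip_of(p,k)[:3]: print(k,round(d["score"],2),np.round(d["xy"]),toz(p,d["xy"],z)[:2].round(3))
    for d in cams.recognise(p,"charger"): print("box",d)
for n,i in zip(("scene","side"),ps): cv2.imwrite(f"pics/{n}0.png",cv2.resize(i,None,fx=1.5,fy=1.5))
s=sense();print(s["time_s"],s["orientation"])
E
```

```text
scene [1.062 0.765 0.834]
pack_red_center 0.7 [332. 285.] [0.511 0.286]
pack_red_key 0.9 [341. 284.] [0.508 0.308]
pack_red_key 0.42 [322. 252.] [0.472 0.211]
pack_blue_center 0.66 [320. 254.] [0.463 0.2  ]
charger_mouth 0.92 [216. 180.] [ 0.49  -0.186]
charger_mouth 0.83 [186. 156.] [ 0.493 -0.343]
charger_mouth 0.63 [202. 289.] [0.732 0.128]
charger 0.97 [186. 166.] [ 0.476 -0.381]
charger 0.93 [219. 202.] [ 0.497 -0.166]
charger 0.89 [403. 241.] [0.225 0.255]
rack_center 0.69 [327. 290.] [0.489 0.254]
brush_center 0.7 [251. 233.] [0.511 0.001]
knife_center 0.72 [205. 290.] [0.708 0.094]
cup_center 0.82 [155. 219.] [ 0.698 -0.146]
box {'bbox': [163.2, 147.5, 44.2, 30.7], 'score': 0.91}
box {'bbox': [184.5, 171.0, 68.8, 48.2], 'score': 0.77}
box {'bbox': [350.8, 191.2, 107.5, 86.1], 'score': 0.58}
side [0.171 0.512 0.74 ]
pack_red_center 0.67 [157. 303.] [0.504 0.284]
pack_blue_center 0.8 [200. 282.] [0.459 0.204]
pack_blue_center 0.55 [143. 303.] [0.525 0.298]
pack_blue_center 0.52 [225. 218.] [0.505 0.041]
charger_mouth 0.8 [309. 130.] [ 0.473 -0.347]
charger_mouth 0.72 [298. 355.] [0.23  0.241]
charger_mouth 0.7 [272. 162.] [ 0.498 -0.175]
charger 0.73 [266. 181.] [ 0.507 -0.162]
charger 0.7 [308. 142.] [ 0.48 -0.37]
charger 0.65 [292. 376.] [0.227 0.256]
rack_center 0.77 [180. 309.] [0.482 0.251]
rack_center 0.7 [158. 316.] [0.511 0.286]
brush_center 0.75 [227. 219.] [0.522 0.01 ]
brush_center 0.42 [143. 304.] [0.549 0.284]
knife_center 0.74 [143. 214.] [0.707 0.099]
knife_center 0.51 [160. 311.] [0.511 0.279]
cup_center 0.92 [202. 147.] [ 0.693 -0.14 ]
box {'bbox': [246.4, 300.6, 104.8, 82.6], 'score': 0.89}
box {'bbox': [242.4, 148.5, 53.1, 55.6], 'score': 0.84}
box {'bbox': [293.3, 118.1, 31.1, 32.3], 'score': 0.84}
1.1 [ 3.37035776e-05  9.76781797e-01  2.14236599e-01 -1.64041907e-05]
```

View pics/scene0.png

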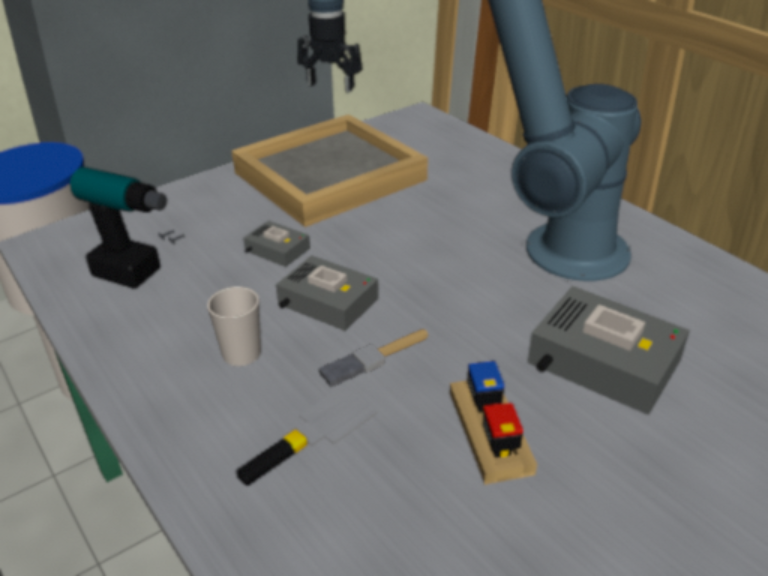

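View pics/side0.png

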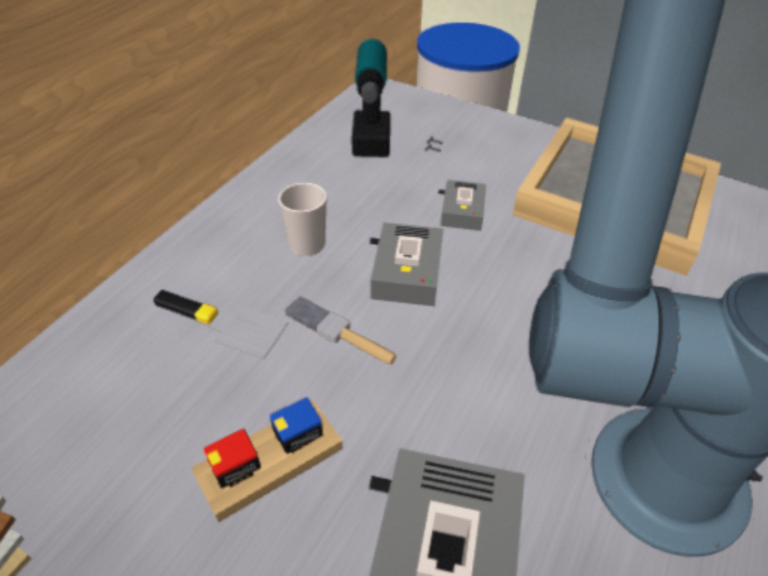

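The scene shows the red pack at scene (332,285) with the blue one at (322,252), so red is at the +y end. There are three chargers: small (186,156), medium (216,180) and large (403,241). I'll check the sizes from close by with the wrist camera. The large charger is only 0.34 m from the base axis, which makes it doubtful anyway.

```bash
python3 - <<'E'
from h import *
def look(pos,tag,q):
    r.goto(pos,q); p=snap("wrist"); 
    print(tag,sense()["time_s"],p["cw"][:3,3].round(3),p["cw"][:3,2].round(2))
    cv2.imwrite(f"pics/{tag}.png",p["img"]); np.save(f"{tag}.npy",p,allow_pickle=True); return p
q=sense()["orientation"]
p=look([.45,-.18,.33],"w_ch",q)
for d in cams.tip_of(p,"charger_mouth")[:3]: print(d["score"],d["xy"],toz(p,d["xy"],.06))
for d in cams.trace(p,"charger")[:3]: 
    print(d["score"],d["bbox"]); c,s,a=cv2.minAreaRect(np.argwhere(d["pixels"])[:,::-1].astype(np.float32)); b=cv2.boxPoints((c,s,a)); w=np.array([toz(p,x,.046)[:2] for x in b]); print(w.round(3).tolist(),np.linalg.norm(w-np.roll(w,1,0),axis=1).round(3))
p=look([.46,.24,.33],"w_pk",q)
for k,z in dict(pack_red_center=.058,pack_red_key=.078,pack_blue_center=.058,rack_center=0).items():
    for d in cams.tip_of(p,k)[:2]: print(k,d["score"],d["xy"],toz(p,d["xy"],z).round(4))
a=cv2.hconcat([np.load(f"{t}.npy",allow_pickle=True).item()["img"] for t in("w_ch","w_pk")]); cv2.imwrite("pics/both.png",cv2.resize(a,(800,300),interpolation=cv2.INTER_AREA))
E
```

```text
w_ch 2.6417 [ 0.511 -0.151  0.4  ] [-0.25 -0.11 -0.96]
0.92 [263.9, 135.7] [ 0.49149366 -0.17352595  0.06      ]
0.56 [410.8, 214.5] [ 0.48081695 -0.37161275  0.06      ]
0.79 [198.5, 64.1, 134.7, 118.9]
[[0.412, -0.121], [0.531, -0.078], [0.588, -0.213], [0.474, -0.27]] [0.162 0.127 0.146 0.127]
0.76 [352.2, 170.2, 101.7, 72.7]
[[0.423, -0.327], [0.508, -0.287], [0.548, -0.398], [0.466, -0.446]] [0.127 0.094 0.118 0.095]
w_pk 4.3417 [0.522 0.269 0.4  ] [-0.25 -0.11 -0.96]
pack_red_center 0.94 [230.5, 120.8] [0.5011 0.2866 0.058 ]
pack_red_center 0.3 [463.1, 20.3] [0.6875 0.1133 0.058 ]
pack_red_key 0.88 [219.0, 103.0] [0.5136 0.3033 0.078 ]
pack_blue_center 0.71 [279.1, 182.8] [0.4604 0.2071 0.058 ]
rack_center 0.8 [257.9, 146.7] [0.4823 0.2436 0.    ]
```

View pics/both.png

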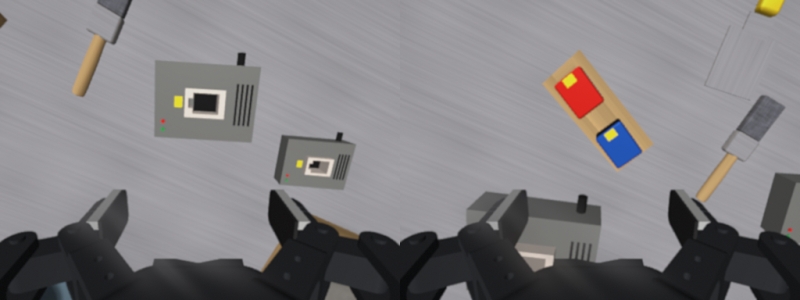

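Left crop: the medium charger has its yellow mark on the left of the boss. Its trace is about 150 x 118 mm including walls, so it matches the 110 x 150 size. The small one at right is about 0.75 of that. Right crop: the red pack's key mark is at its upper left. Next I take an aligned close look at the pack.

```bash
cat >> h.py <<'E'
def cen(m): 
    M=cv2.moments(m.astype(np.uint8),True); return M["m10"]/M["m00"],M["m01"]/M["m00"]
def big(m):
    n,l,s,c=cv2.connectedComponentsWithStats(m.astype(np.uint8)); return l==1+np.argmax(s[1:,4])
def near(m,xy,rad):
    yy,xx=np.mgrid[:384,:512]; return m&(np.hypot(xx-xy[0],yy-xy[1])<rad)
def rect(p,m,z):
    cs=max(cv2.findContours(m.astype(np.uint8),cv2.RETR_EXTERNAL,cv2.CHAIN_APPROX_NONE)[0],key=cv2.contourArea)[:,0]
    w=np.array([toz(p,x,z)[:2]*1000 for x in cs],np.float32); (c,s,a)=cv2.minAreaRect(w)
    if s[0]<s[1]: a+=90; s=s[::-1]
    return np.array(c)/1000,np.array(s),a   # a: direction of long side, deg
def align(a,ref): return ref+(a-ref+90)%180-90
def over(xy,z,yaw):  # TCP so that the camera is over xy
    a=np.radians(yaw); r.goto([xy[0]-.068*np.cos(a),xy[1]-.068*np.sin(a),z],down(a)); r.dwell(.15)
def packpose(p,z,xy):
    h=cv2.cvtColor(p["img"],cv2.COLOR_BGR2HSV); S=h[...,1]>130; V=h[...,2]>60
    red=((h[...,0]<10)|(h[...,0]>170))&S&V; yel=near((h[...,0]>20)&(h[...,0]<38)&S&V,xy,60)
    m=big(red|yel); k=m&yel; kc=toz(p,cen(k),z)[:2]; c,s,a=rect(p,m,z); d=kc-c; ref=np.degrees(np.arctan2(d[1],d[0]))
    return c,s,align(a,ref),ref,np.hypot(*d)
def chpose(p,xy):
    h=cv2.cvtColor(p["img"],cv2.COLOR_BGR2HSV)
    yel=big(near((h[...,0]>20)&(h[...,0]<38)&(h[...,1]>130)&(h[...,2]>60),xy,90)); ky=toz(p,cen(yel),.046)[:2]
    wh=big(near((h[...,1]<50)&(h[...,2]>165),xy,60)); c,s,a=rect(p,wh,.06); d=ky-c; ref=np.degrees(np.arctan2(d[1],d[0]))
    return c,s,align(a,ref),ref,np.hypot(*d)
E
python3 - <<'E'
from h import *
over([.501,.287],.268,60); p=snap("wrist"); np.save("pk2.npy",p,allow_pickle=True); cv2.imwrite("pics/pk2.png",p["img"])
d=cams.tip_of(p,"pack_red_center")[0]; print(d["score"],d["xy"],toz(p,d["xy"],.058)); print(packpose(p,.078,d["xy"]))
print(sense()["time_s"],sense()["q"])
p=np.load("w_ch.npy",allow_pickle=True).item(); print(chpose(p,(263.9,135.7)))
E
```

```text
0.97 [256.4, 110.6] [0.5036102  0.28698385 0.058     ]
(array([0.50290543, 0.28794244]), array([55.33651352, 42.77581406]), np.float64(61.52513122558594), np.float64(60.82024532520554), np.float64(0.020364401158682304))
5.45 [ 3.32433310e-01  2.78114116e-01 -1.51042068e-01  1.14010147e+00
  8.62913510e-06  2.42717868e+00]
(array([ 0.49340076, -0.16984312]), array([58.17335892, 41.17741013]), np.float64(111.25755882263184), np.float64(111.06401803211938), np.float64(0.03839450484070168))
```

View pics/pk2.png

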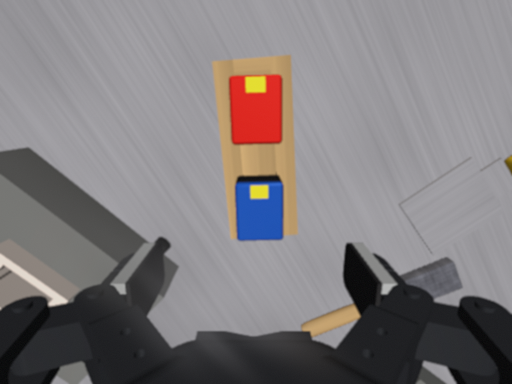

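The picture shows the red cap at (256,110), square to the tool, with the key mark away from blue. The fitted size of 55 x 43 mm agrees with the description. Now I grasp and lift, then look at the charger from an aligned pose.

```bash
python3 - <<'E'
from h import *
c=[.5029,.2879]; a=np.radians(61.4); q=down(a)
r.goto([*c,.21],q); r.line_to([*c,.113],max_speed=.12); r.gripper_to(0,60); s=sense(); print("grip",s["grip_width"],s["gripper_force"],s["time_s"],np.round(s["force"],1))
r.line_to([*c,.24],max_speed=.15); s=sense(); print(s["grip_width"],s["gripper_force"],np.round(s["force"],1))
m=[.4934,-.1698]; over(m,.25,111.2); p=snap("wrist"); np.save("ch2.npy",p,allow_pickle=True); cv2.imwrite("pics/ch2.png",p["img"])
d=cams.tip_of(p,"charger_mouth")[0]; print(d["score"],d["xy"],toz(p,d["xy"],.06)); print(chpose(p,d["xy"]))
s=sense();print(s["time_s"],np.round(s["force"],1),s["tool_pos"],s["q"])
E
```

```text
grip 0.5061223746248902 60.663113594055176 7.3167 [-0.4  0.2  5. ]
0.5086474295237372 60.996994972229004 [-0.8 -0.6 -2.3]
0.58 [254.2, 117.7] [ 0.49549365 -0.17294629  0.06      ]
(array([ 0.49344681, -0.16984631]), array([57.64102554, 41.80209351]), np.float64(111.33410453796387), np.float64(111.42501563898998), np.float64(0.038588823647252184))
10.4583 [ 0.2 -0.3 -2.2] [ 0.51824111 -0.23264373  0.25000382] [-5.33639927e-01  3.82673425e-01 -5.14833882e-02  1.13659394e+00
  7.03538735e-05  6.66186974e-01]
```

View pics/ch2.png

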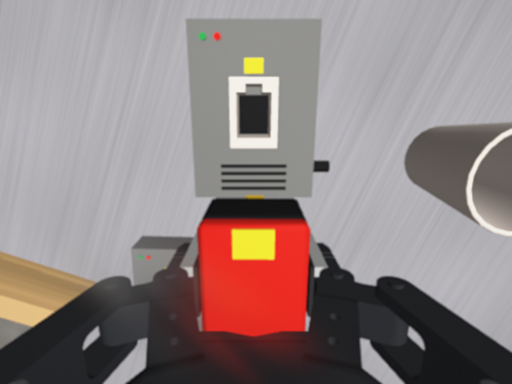

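The held pack sits square with its key mark at (253,244), and the well is at (253,115) with the notch and yellow mark ahead of it. I compute the pack's in-hand offset from the same picture.

```bash
python3 - <<'E'
from h import *
p=np.load("ch2.npy",allow_pickle=True).item(); h=cv2.cvtColor(p["img"],cv2.COLOR_BGR2HSV)
yel=big(near((h[...,0]>20)&(h[...,0]<38)&(h[...,1]>130),(253,244),35)); S=h[...,1]>130
z=.25-.035; a=np.radians(111.2); u=np.array([np.cos(a),np.sin(a)]); v=np.array([np.sin(a),-np.cos(a)])
t=np.array([.51824,-.23264]); k=toz(p,cen(yel),z)[:2]-t; print("mark tool x,y mm",k@u*1e3,k@v*1e3, "size",rect(p,yel,z)[1:], "yaw",111.2)
c=np.array([.49345,-.16985]); b=c-t; print("boss tool",b@u*1e3,b@v*1e3)
h2=(((h[...,0]<10)|(h[...,0]>170))&S&(h[...,2]>60))|yel
for row in(215,240,265,290):   # cap edges
    x=np.flatnonzero(h2[row]); e=[(toz(p,(i,row),z)[:2]-t)@v*1e3 for i in(x[0]-.5,x[-1]+.5)]; print(row,np.round(e,1),np.mean(e).round(2))
cd=np.flatnonzero(h2[:,215]|h2[:,290]); x=[(toz(p,(cx,np.flatnonzero(h2[:,cx])[0]-.5),z)[:2]-t)@u*1e3 for cx in(215,230,275,290)]; print("front edge (28 expected)",np.round(x,1))
E
```

```text
mark tool x,y mm 21.131175617657103 -0.30949679909901007 size (array([16.04918289, 12.3883543 ]), 21.321489334106445) yaw 111.2
boss tool 67.50528457065711 -0.4059002766779992Traceback (most recent call last):
  File "<stdin>", line 9, in <module>
IndexError: index 0 is out of bounds for axis 0 with size 0
```

```bash
python3 - <<'E'
from h import *
a=np.radians(111.2); u=np.array([np.cos(a),np.sin(a)]); v=np.array([np.sin(a),-np.cos(a)])
t=np.array([.51824,-.23264])+u*.0654-v*.0001; print(t)
r.line_to([*t,.25],down(a),max_speed=.1); r.line_to([*t,.172],max_speed=.1); r.dwell(.1)
f0=np.array(sense()["force"])
hit=r.line_to([*t,.132],max_speed=.025,contact_N=12); s=sense()
print(hit,np.round(s["tool_pos"],4),np.round(np.array(s["force"])-f0,1),np.round(s["moment"],2),s["time_s"],s["grip_width"])
E
```

```text
[ 0.49449652 -0.17170219]
True [ 0.4945 -0.1717  0.1359] [-0.8 -0.3  5.9] [0.01 0.18 0.02] 13.6083 0.5103288417471619
```

It stopped at TCP z = 0.136, against 0.135 expected for home. That depth is only possible with the stem and key rib in the well. I release, retreat and check.

```bash
python3 - <<'E'
from h import *
s=sense(); t=s["tool_pos"][:2]
r.gripper_to(1.0); r.line_to([*t,.25],max_speed=.12); 
over([.4934,-.1698],.268,111.2); p=snap("wrist"); x=pix(p,[.494,-.171,.1])
print(packpose(p,.100,x)); 
q=snap("side"); i=cv2.resize(q["img"][100:230,180:360],None,fx=2.9,fy=2.9); j=cv2.resize(p["img"][:,100:400],(294,377)); cv2.imwrite("pics/end.png",cv2.hconcat([cv2.resize(i,(500,377)),j]))
print(sense()["time_s"],np.round(sense()["force"],1), "well",np.array([.49345,-.16985])-.0015*np.array([np.cos(np.radians(111.2)),np.sin(np.radians(111.2))]))
E
```

```text
(array([ 0.49412473, -0.17113908]), array([53.66008759, 42.95187378]), np.float64(111.30658340454102), np.float64(111.44317509543436), np.float64(0.020303280100136996))
15.8333 [ 0.1  0.1 -0.4] well [ 0.49399244 -0.17124849]
```

View pics/end.png

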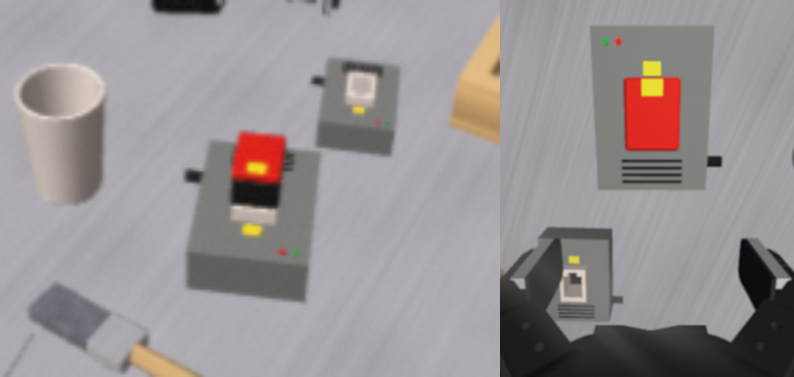

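The pictures show the head resting squarely on the white boss, with the pack's mark next to the charger's mark. The axis is within 0.2 mm of the well, and the cup and brush have not moved.

```bash
python3 -c "
from station import r
print(r.sign_off())"
```

```text
the job is handed in; nothing more can be done
None
```

The red pack is plugged into the medium-sized (110 x 150 mm) charger with its key on the notch side, released and sitting home and upright by the last pictures; I handed the job in at about 16 s, and no verdict was returned.

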